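# Centre-punch a lunch box lid for its vent hole

### The job

The lid of the round aluminium box is to get a vent hole where the pen cross is: take the automatic centre punch out of its hole in the wooden tool block, stand its point on the middle of the cross and press straight down until the punch snaps. The lid is thin, so stop pressing as soon as it has snapped, and press no harder than the snap takes. Then put the punch back upright in its hole, fully down on its collar, leaving the box where it stands and the tiffin, the orange cup and the ladle alone.

Things in the scene. Friction and masses are not known exactly. Their poses are not given: they have to be found in the camera images.
- punch: steel automatic centre punch, 116 to 128 mm long, 0.17 kg, upright in the tool block, point down. Origin on its axis under the dark finger collar, z up the axis. Collar 25 mm across, 0 to 5 mm above the origin, resting on the block. Above it a banded round barrel 16 mm across to 62 mm, then a brass cap 18 mm across to 78 mm. Below it 15 mm across for 12 mm, tapering to the nose at -26 mm
- punch_grip (a point): point on the punch's axis in the middle of the barrel, 40 mm above the punch's origin and 38 mm under the top of the cap: where to grip it
- punch_nose (a point): mouth of the punch's nose, on its axis 26 mm below its origin. From it a steel point 4.4 mm thick sticks out by 12 to 24 mm (reground, length not known: the lid must be felt for). Pressing slides the barrel down over the point against a spring: 5 N at first, 1.4 N more per mm, until at about 14 N (6.5 to 7.5 mm down) it snaps and the push drops to 3 or 4 N
- punch_trip (a joint): angle in rad of the toggle inside the punch: about 0 while latched (also when pressed), jumps at the snap to 0.65 to 0.7. Within about 1 mm more the barrel runs onto a hard stop (0.71) and the push climbs steeply. When the punch is lifted off, the toggle latches again by itself, at the latest as the point leaves the lid, and reads 0
- block: fixed block of brown wood, 75 mm (x) by 120 mm (y) by 55 mm high, with one hole for the punch and four drill bit shanks that stand 10 mm out of its top on its +y half. Origin at the centre of its underside
- block_hole (a point): centre of the mouth of the punch's hole, in the block's top, 55 mm above the counter; the hole is 19 mm across, upright and goes right through the block
- box: round aluminium lunch box with its lid on, loose, 157 mm across and 62 mm high, about 0.5 kg. Origin at the centre of its underside, z up
- cross (a point): middle of the dark pen cross (arms 16 mm long) on the flat top of the box's lid, 30 mm from the lid's centre along the box's +x, 62 mm above the counter
- tiffin: grey steel three-tier tiffin with spring clip and carrying handle, 125 mm across, 203 mm high; to be left alone. Origin at the centre of its underside
- cup: orange silicone cup, 76 mm across, 82 mm high; to be left alone. Origin at the centre of its underside
- ladle: steel ladle lying on the counter, bowl 82 mm across, 260 mm long; to be left alone. Origin under the middle of the bowl, handle along its -x
Things that resemble listed ones, but are neither listed nor needed, are in the scene too. There is more than one size of the punch; the job needs the middle-sized.

How it is judged:
By the outcome, as a careful person would: the job done as asked, in the order asked, and still so for the second after the job is handed in, with the robot touching nothing.
It also fails if it takes over 61 s, if anything falls off the work surface, if the arm or the gripper's body presses on something with over 40 N, if the wrist force passes 120 N, or if a joint passes its speed limit or range.

### The arm

A 6-joint arm with a two-finger parallel gripper is mounted at the origin on the work surface. World frame = base frame: x ahead of the robot, y to its left, z up, the work surface at z = 0. Lengths are in m, angles in rad, forces in N, time in s.
With the tool pointing down it reaches from about 0.425 to 0.95 m from the base axis. Payload 14.7 kg.
Tool frame: the origin (TCP) lies at the very end of the fingers, on their centre line; the grasp point (between the pads) lies 19 mm behind it (arm.pinch_z is the distance from the TCP to the grasp point, in m); z points along the fingers, y is the line along which they close (so a half turn about z gives the same grasp; the last joint's range is limited). The gripper opens to 85 mm and grips with 20 to 120 N. Pads are 22 mm wide; open, the fingers measure 114 mm over their backs; the gripper's body (76 mm by 85 mm) begins 54 mm behind the grasp point. The pads swing forward as they close: fully open they stand 13 mm farther back than shut.
Start: joints at [-1.255, 0.48, 1.596, -0, 1.065, -0.047], TCP at [0.231, -0.608, 0.195] pointing down, gripper open.
Joint ranges: [-2.75, 2.75], [-0.82, 2.05], [0.23, 2.67], [-1.56, 4.7], [0.09, 2.69], [-2.92, 2.92]. Speed limits (rad/s): [1.89, 1.89, 2.39, 3.01, 3.01, 3.01].

### API

Orientations are given as a unit quaternion [w, x, y, z].
In Python, from station import arm, grab_frame, calibration, outline_of gives the robot as it stands. The module is installed in compiled form; this text tells all that it offers.
- The arm moves only by the tool jog_arm, never from a script. Its argument "moves" is a list of rows, each an object with "hand": the closure, from -1 (fully open) to 1 (shut); "xyz": the shift along the world's x, y, z scaled (see below), a list of three; "rotation": the turn, a rotation vector about the world's x, y, z scaled (see below), a list of three. In form: [{"hand": hand, "xyz": [dx, dy, dz], "rotation": [ax, ay, az]}, ...]. A call has 1 to 8 rows; each row is the pose to reach, as a shift and turn from the pose commanded when the call began; what a row does not reach only later rows make up. The controller multiplies each number of a shift by 60 cm and each number of a turn by 90 degrees. A row lasts 1/10 s, in which the tool goes at most 50 mm and 8.59 degrees, less where a joint would pass 70% of its speed; a pose out of reach is approached as far as the arm can. A call with a number of a shift or a turn outside -1 to 1 is refused whole. A call with a gripper value outside its range is refused whole. The fingers move at their own pace and stop on an object; the grip force is fixed at half the most. Time passes only in rows, so rows that repeat a pose let the fingers close. It gives the time, the measured TCP pose, the force, the opening and the grip force at its end, in the units of the state.
- arm.read_state(): the state, without advancing time (a new reading comes with each control period).
- grab_frame(name): name is "side" or "top"; returns (picture, depth): 400x640x3 uint8, blue, green, red; 400x640 float32, m along the optical axis (not along the pixel's ray), 0 where there is no reading.
- calibration(name): a dict with "vfov" (degrees; the focal length in pixels is half the picture's height over the tangent of half this angle, whatever the lens; pixels are square), "cx", "cy" (the principal point, pixels), "world_to_cam" (4x4, takes a point from world to camera coordinates). Camera axes: x right, y up, looking along -z (the intrinsics and any distortion apply to the point x, -y, -z); pixel columns grow to the right and rows downward; lengths in m; the calibration is good to about 2 mm. A picture is of the moment at which its call begins. calibration takes no time and is no camera call.
- arm.close_job(): hands the job in; it is judged then, once.
Trained networks look in the newest picture that a camera, given by its name, has taken for a name from the list of things; names that differ only in an ending like _2 or _b are one class to them, and where a whole thing is asked for, a point or a joint stands for the part that bears it (a point fixed in the world has none). Each returns a list of dicts, best first, with "conf" (0 to 1); they miss things now and then, are a little off and sometimes report something else, mostly with a low value. They report only what shows in the picture. A call takes as long as a camera call. They do not tell look-alikes from the thing itself.
- outline_of(camera, label): "region" (400x640 bool, what is visible of it) and "bbox" ([left, top, right, bottom] in pixels, round what is visible of it).
The state is a dict: "time_s": time; "qpos": joint angles; "dq": joint speeds; "tau": joint torques, N m; "ee_pos": TCP position; "tool_rot": TCP orientation; "wrist_force": force on the tool from outside, world axes, zero at the start; "moment": the same for the moment, N m; "grip_width": opening from 0.0 (shut) to 1.0 (fully open); "finger_force": force on a finger pad.
Only numpy, scipy, OpenCV 4.12 (cv2) and the standard library are available. Lean on these libraries where they do the work, as an engineer would, in place of code of your own. Each camera call takes 0.05 s, during which the arm holds its last target. There are 200 camera calls.

## Working session

There is one attempt and no reset: what is moved stays moved. The work goes in short steps, Python scripts to look and compute and a tool call to move; the robot and the scene stay as the last step left them, time stands still between calls to the robot, and variables do not carry over. Pictures are saved under pics/ and viewed, at most 12 in all, crops included, and the job is handed in when it is done.

Besides the shell and the picture viewer there is one more tool, called after ">>>" as name(argument=value, ...) on one line, values as JSON. jog_arm: Moves the arm, as the interface text tells. Its arguments: {"type":"object","properties":{"moves":{"type":"array","items":{"type":"object","properties":{"hand":{"type":"number"},"xyz":{"type":"array","items":{"type":"number","minimum":-1,"maximum":1}},"rotation":{"type":"array","items":{"type":"number","minimum":-1,"maximum":1}}}}}},"required":["moves"]}

```bash
mkdir -p pics
cat > h.py <<'E'
import numpy as np, cv2
from station import arm, grab_frame, calibration, outline_of
def K(n):
    c=calibration(n); return c, 200/np.tan(np.radians(c['vfov'])/2)
def world(n,u,v,d):
    c,f=K(n); u=np.asarray(u,float);v=np.asarray(v,float)
    p=np.stack([(u-c['cx'])/f*d,-(v-c['cy'])/f*d,-d,np.ones_like(d)],-1)
    return (p@np.linalg.inv(c['world_to_cam']).T)[...,:3]
def pix(n,P):
    c,f=K(n); q=c['world_to_cam']@np.r_[P,1]
    return np.array([c['cx']+f*q[0]/-q[2], c['cy']-f*q[1]/-q[2]])
def cloud(n,d):
    v,u=np.mgrid[0:400,0:640]; return world(n,u,v,d.astype(float))
E
python3 - <<'E'
from h import *
for n in('side','top'):
    im,d=grab_frame(n); cv2.imwrite(f'pics/{n}0.png',im); np.save(n+'0.npy',d)
    c=calibration(n); print(n,{k:(v.round(3).tolist() if hasattr(v,'round') and np.ndim(v) else v) for k,v in c.items()})
    W=cloud(n,d)
    for l in('punch','block','box','cross','cup','tiffin'):
        for o in outline_of(n,l):
            m=o['region']&(d>0); p=W[m]
            print(l,round(o['conf'],2),np.round(o['bbox']),m.sum(),np.median(p,0).round(3) if len(p) else'',p.min(0).round(3) if len(p) else '',p.max(0).round(3) if len(p) else '')
print(arm.read_state())
E
```

```text
side {'vfov': 46.27088612250055, 'cx': 317.5071039522571, 'cy': 207.79399879919242, 'world_to_cam': [[0.999, -0.048, 0.011, -0.53], [0.013, 0.469, 0.883, -0.087], [-0.048, -0.882, 0.469, -1.335], [0.0, 0.0, 0.0, 1.0]]}
punch 0.58 [214. 248. 269. 279.] 463 [ 0.33  -0.161  0.021] [ 0.261 -0.217 -0.003] [ 0.388 -0.063  0.035]
punch 0.53 [310. 233. 319. 263.] 221 [ 0.511 -0.21   0.096] [ 0.499 -0.218  0.055] [ 0.522 -0.181  0.136]
block 0.56 [295. 240. 334. 286.] 1212 [ 0.513 -0.229  0.054] [ 0.472 -0.243 -0.002] [ 0.558 -0.11   0.066]
box 0.88 [285. 183. 326. 220.] 1526 [0.498 0.123 0.06 ] [0.425 0.086 0.001] [0.584 0.287 0.067]
cross 0.76 [284. 180. 331. 219.] 1615 [0.497 0.126 0.06 ] [ 0.419  0.086 -0.004] [0.587 0.376 0.067]
cup 0.74 [356. 300. 396. 350.] 1488 [ 0.629 -0.446  0.058] [ 0.593 -0.468  0.   ] [ 0.668 -0.391  0.084]
tiffin 0.66 [282. 123. 317. 181.] 1728 [0.487 0.367 0.1  ] [ 0.382  0.226 -0.535] [0.639 2.236 0.205]
top {'vfov': 50.801262645983876, 'cx': 324.4001542348406, 'cy': 203.98379379432606, 'world_to_cam': [[0.027, -0.999, -0.018, -0.01], [0.996, 0.026, 0.082, -0.
[... 593 characters left out ...]
.7, 'qpos': array([-1.25461371e+00,  4.80194149e-01,  1.59631791e+00, -2.46676377e-05,
        1.06508981e+00, -4.65973282e-02]), 'dq': array([ 4.04846864e-04,  2.26507631e-04,  6.32316899e-04, -2.46673561e-03,
       -3.56168241e-05,  9.70894898e-05]), 'tau': array([ 1.14394599e-03, -9.50257945e+01, -4.30582881e+01, -3.16265563e-06,
        8.41967740e-04, -2.48156482e-05]), 'ee_pos': array([ 0.23067733, -0.60767634,  0.19519367]), 'tool_rot': array([-3.11299556e-06,  9.83592818e-01,  1.80402794e-01, -1.13109357e-05]), 'wrist_force': array([ 0.04615421,  0.60785724, -0.80661738]), 'moment': array([-0.02530161,  0.04842043, -0.01819143]), 'finger_force': 0.0, 'grip_width': 0.999772096323418}
```

View pics/side0.png

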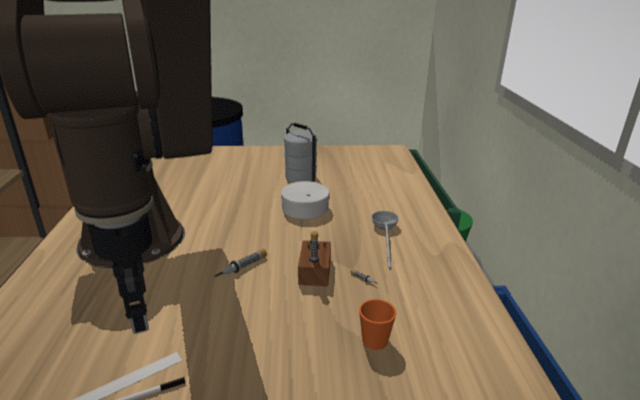

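View pics/top0.png

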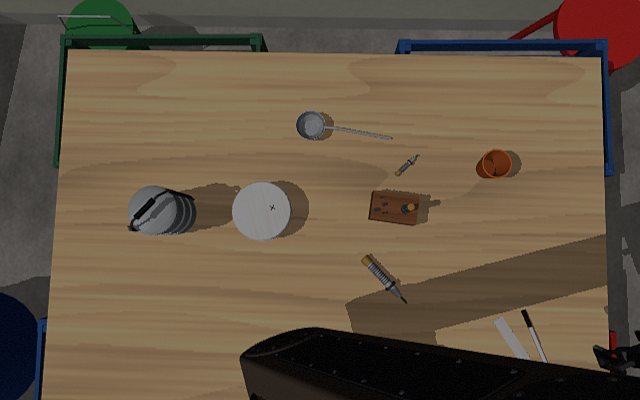

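The side view shows the middle-sized punch upright in the block at (314,245). Its look-alikes lie at (242,263) and (364,278). The top view shows the cross at (272,208) and the brass cap at (409,208).

```bash
cat >> h.py <<'E'
def ray_at_z(n,u,v,z):
    a=world(n,u,v,np.array(1.0)); b=world(n,u,v,np.array(2.0)); t=(z-a[2])/(b[2]-a[2]); return a+t*(b-a)
def cross(n,im,guess):
    g=cv2.cvtColor(im,cv2.COLOR_BGR2GRAY).astype(float); u,v=pix(n,guess).round().astype(int); r=8
    w=g[v-r:v+r+1,u-r:u+r+1]; w=np.clip(np.median(w)-12-w,0,None); V,U=np.mgrid[v-r:v+r+1,u-r:u+r+1]
    return (w*U).sum()/w.sum(),(w*V).sum()/w.sum()
E
python3 - <<'E'
from h import *
for n in('side','top'):
    im=cv2.imread(f'pics/{n}0.png'); d=np.load(n+'0.npy'); W=cloud(n,d)
    u,v=cross(n,im,[.495,.135,.062]); print(n,'cross',u,v,ray_at_z(n,u,v,.062))
    k=(abs(W[...,0]-.51)<.06)&(abs(W[...,1]+.2)<.06)
    for lo,hi in((.13,.14),(.117,.131),(.07,.115)):
        m=k&(W[...,2]>lo)&(W[...,2]<hi); print(lo,m.sum(),W[m].mean(0).round(4),W[m].min(0).round(4),W[m].max(0).round(4))
    m=k&(abs(W[...,2]-.055)<.004); print('blocktop',cv2.minAreaRect((W[m][:,:2]*1000).astype(np.float32)))
    m=(abs(W[...,2]-.062)<.006)&(abs(W[...,0]-.5)<.1)&(abs(W[...,1]-.165)<.1); (c,r)=cv2.minEnclosingCircle((W[m][:,:2]*1000).astype(np.float32)); print('lid',c,r,W[m][:,2].mean())
    u,v=np.round(pix(n,[.51,-.205,.1])).astype(int); cv2.imwrite(f'pics/{n}c.png',cv2.resize(im[v-30:v+30,u-30:u+30],None,fx=6,fy=6))
a=cv2.imread('pics/sidec.png');b=cv2.imread('pics/topc.png');cv2.imwrite('pics/c.png',np.hstack([a,b]))
for n in('side','top'):print(n,np.round(pix(n,[.51,-.205,.1])).astype(int)-30)
E
```

```text
side cross 304.85182012847963 202.23511777301928 [0.49647029 0.0900385  0.062     ]
0.13 28 [ 0.5112 -0.2069  0.1331] [ 0.5039 -0.2162  0.1301] [ 0.5185 -0.1978  0.1363]
0.117 37 [ 0.5109 -0.2113  0.1243] [ 0.5038 -0.2157  0.1171] [ 0.5183 -0.2065  0.1309]
0.07 106 [ 0.5112 -0.2104  0.0929] [ 0.504  -0.2178  0.0711] [ 0.5189 -0.2052  0.1142]
blocktop ((513.1715698242188, -188.18421936035156), (103.85758972167969, 75.14337921142578), 83.18074798583984)
lid (501.4542541503906, 166.9901580810547) 81.05670166015625 0.0621897993129196
top cross 271.9485861182519 207.06169665809767 [0.50637715 0.13841683 0.062     ]
0.13 38 [ 0.513  -0.2051  0.133 ] [ 0.5051 -0.2137  0.1301] [ 0.52   -0.1969  0.1389]
0.117 13 [ 0.512  -0.2037  0.1274] [ 0.506  -0.2137  0.1195] [ 0.52   -0.1969  0.131 ]
0.07 23 [ 0.5102 -0.1995  0.0944] [ 0.5045 -0.2059  0.0712] [ 0.5184 -0.1971  0.114 ]
blocktop ((515.1061401367188, -186.98385620117188), (102.64198303222656, 75.1279067993164), 83.30360412597656)
lid (499.001953125, 166.9573516845703) 76.9562759399414 0.0612757351755185
side [283 214]
top [378 178]
```

View pics/c.png

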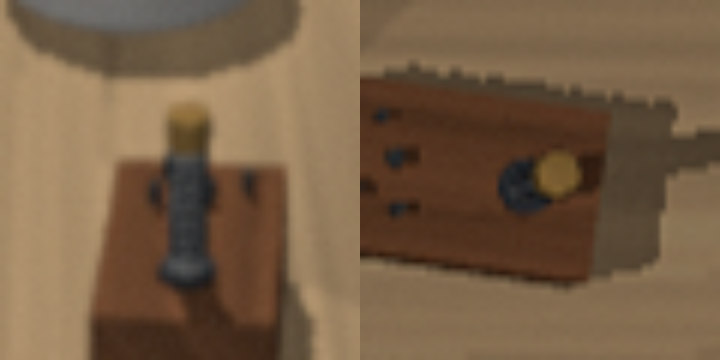

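Run:
```python
from h import *
for n,cap,col in(('side',(314.1,231.3),(313.9,258.8)),('top',(410.6,206.3),(405.,208.7))):
    im=cv2.imread(f'pics/{n}0.png')
    print(n,'cap',ray_at_z(n,*cap,.133),'collar',ray_at_z(n,*col,.06),'pred collar', pix(n,[.512,-.206,.06]),'predcross',pix(n,[.5064,.1384,.062]))
    u,v=pix(n,[.5064,.1384,.062]).round().astype(int)
    print(cv2.cvtColor(im,cv2.COLOR_BGR2GRAY)[v-5:v+6,u-6:u+7])
    print(u,v)
```

```text
side cap [ 0.5116462  -0.19989668  0.133     ] collar [ 0.51131534 -0.20891185  0.06      ] pred collar [314.12928244 258.12511555] predcross [307.67097226 195.05004688]
[[170 172 171 170 172 169 169 171 171 171 171 172 170]
 [170 171 168 170 169 168 170 167 172 169 170 169 169]
 [167 167 169 170 169 170 169 170 169 168 169 169 170]
 [169 166 168 167 163 164 163 163 171 172 172 171 171]
 [171 170 171 163 141 136 126 130 158 170 173 173 171]
 [169 169 170 166 147 120 101 110 147 168 171 170 173]
 [167 169 168 167 164 151 143 147 158 170 171 170 170]
 [171 167 169 169 169 167 169 168 169 170 170 169 170]
 [167 169 168 169 168 169 171 171 170 170 169 170 170]
 [169 169 170 168 167 169 169 169 170 168 168 169 171]
 [170 169 170 169 169 167 167 169 168 168 168 167 165]]
308 195
top cap [ 0.51179804 -0.20519417  0.133     ] collar [ 0.51117563 -0.20437361  0.06      ] pred collar [405.63816143 208.3967547 ] predcross [271.95541461 207.05304576]
[[138 137 138 138 136 136 135 138 139 137 138 139 135]
 [139 136 137 138 138 138 137 139 139 135 136 138 137]
 [136 139 139 139 139 140 139 105 141 138 136 138 136]
 [136 140 138 118 106 147 142  43 144 138 134 137 138]
 [135 138 139 118  79 109 101  79 148 140 135 136 138]
 [136 137 140 142 125  77   6  77 128 143 135 135 139]
 [133 137 139 140 145  66  67 103  78 122 139 135 137]
 [134 136 138 140 117  45 132 146 106 121 137 134 135]
 [134 132 137 137 120 111 141 140 138 140 140 135 135]
 [134 135 136 140 141 141 139 137 137 137 138 135 134]
 [134 134 136 137 137 139 135 136 138 136 136 134 135]]
272 207
```

>>> jog_arm(moves=[{"hand": -1, "xyz": [0.468, 0.671, 0], "rotation": [0, 0, 0.769]}, {"hand": -1, "xyz": [0.468, 0.671, 0], "rotation": [0, 0, 0.769]}, {"hand": -1, "xyz": [0.468, 0.671, 0], "rotation": [0, 0, 0.769]}, {"hand": -1, "xyz": [0.468, 0.671, 0], "rotation": [0, 0, 0.769]}, {"hand": -1, "xyz": [0.468, 0.671, 0], "rotation": [0, 0, 0.769]}, {"hand": -1, "xyz": [0.468, 0.671, 0], "rotation": [0, 0, 0.769]}, {"hand": -1, "xyz": [0.468, 0.671, 0], "rotation": [0, 0, 0.769]}, {"hand": -1, "xyz": [0.468, 0.671, 0], "rotation": [0, 0, 0.769]}])

```text
time_s: 1.5
ee_pos: [0.4605, -0.2779, 0.1955]
tool_rot: [0.0, 0.708, 0.706, 0.0]
wrist_force: [0.6, -0.5, 0.0]
grip_width: 1.001
finger_force: 0.0
```

>>> jog_arm(moves=[{"hand": -1, "xyz": [0.086, 0.122, 0], "rotation": [0, 0, 0]}, {"hand": -1, "xyz": [0.086, 0.122, 0], "rotation": [0, 0, 0]}, {"hand": -1, "xyz": [0.086, 0.122, 0], "rotation": [0, 0, 0]}, {"hand": -1, "xyz": [0.086, 0.122, 0], "rotation": [0, 0, 0]}])

```text
time_s: 1.9
ee_pos: [0.5114, -0.2057, 0.1952]
tool_rot: [0.0, 0.709, 0.705, -0.0]
wrist_force: [0.0, -1.0, -0.7]
grip_width: 1.001
finger_force: 0.0
```

Run:
```python
from h import *
print(arm.read_state()['ee_pos'],arm.read_state()['qpos'])
a=[]
for n,c in(('side',[.51,-.205,.1]),('top',[.51,-.205,.13])):
    im,d=grab_frame(n); u,v=pix(n,c).round().astype(int); print(n,u,v)
    a.append(cv2.resize(im[v-40:v+40,u-40:u+40],None,fx=5,fy=5))
cv2.imwrite('pics/d.png',np.hstack(a))
```

```text
[ 0.511448   -0.20566593  0.19518363] [-4.37180618e-01  3.42747856e-01  1.82448259e+00 -2.44314768e-04
  9.74373449e-01 -4.31326767e-01]
side 313 244
top 410 207
```

View pics/d.png

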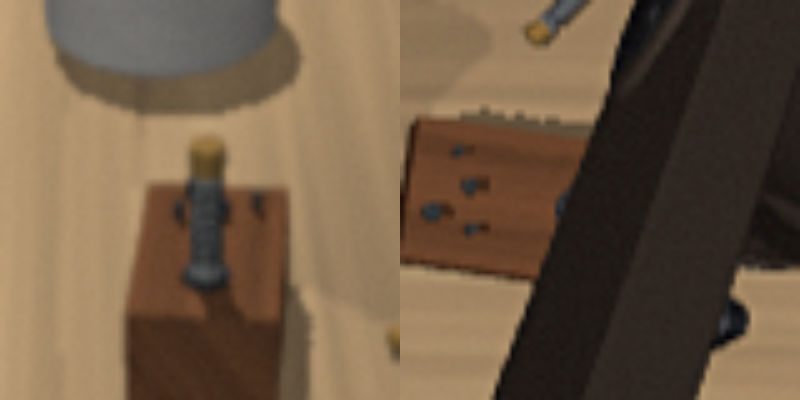

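The side crop shows the punch standing clear at (314,244), with the open fingers just above the crop. The top view is hidden by the arm. I'll descend and grip.

>>> jog_arm(moves=[{"hand": -1, "xyz": [0.0, 0.001, -0.07], "rotation": [0, 0, 0]}, {"hand": -1, "xyz": [0.0, 0.001, -0.14], "rotation": [0, 0, 0]}, {"hand": -1, "xyz": [0.0, 0.001, -0.198], "rotation": [0, 0, 0]}, {"hand": -1, "xyz": [0.0, 0.001, -0.198], "rotation": [0, 0, 0]}, {"hand": 1, "xyz": [0.0, 0.001, -0.198], "rotation": [0, 0, 0]}, {"hand": 1, "xyz": [0.0, 0.001, -0.198], "rotation": [0, 0, 0]}, {"hand": 1, "xyz": [0.0, 0.001, -0.198], "rotation": [0, 0, 0]}, {"hand": 1, "xyz": [0.0, 0.001, -0.198], "rotation": [0, 0, 0]}])

```text
time_s: 2.8
ee_pos: [0.5119, -0.2063, 0.0778]
tool_rot: [0.001, 0.71, 0.704, 0.0]
wrist_force: [0.5, 0.1, 0.0]
grip_width: 0.331
finger_force: 0.0
```

>>> jog_arm(moves=[{"hand": 1, "xyz": [0, 0, 0], "rotation": [0, 0, 0]}, {"hand": 1, "xyz": [0, 0, 0], "rotation": [0, 0, 0]}, {"hand": 1, "xyz": [0, 0, 0], "rotation": [0, 0, 0]}, {"hand": 1, "xyz": [0, 0, 0], "rotation": [0, 0, 0]}, {"hand": 1, "xyz": [0, 0, 0], "rotation": [0, 0, 0]}])

```text
time_s: 3.3
ee_pos: [0.5116, -0.206, 0.0775]
tool_rot: [0.001, 0.71, 0.704, 0.0]
wrist_force: [-3.1, -0.2, 12.4]
grip_width: 0.183
finger_force: 58.3
```

>>> jog_arm(moves=[{"hand": 1, "xyz": [0, 0, 0.03], "rotation": [0, 0, 0]}, {"hand": 1, "xyz": [0, 0, 0.08], "rotation": [0, 0, 0]}, {"hand": 1, "xyz": [0, 0, 0.14], "rotation": [0, 0, 0]}, {"hand": 1, "xyz": [0, 0, 0.14], "rotation": [0, 0, 0]}, {"hand": 1, "xyz": [0, 0, 0.14], "rotation": [0, 0, 0]}])

```text
time_s: 3.8
ee_pos: [0.5115, -0.2059, 0.1612]
tool_rot: [0.001, 0.71, 0.704, 0.0]
wrist_force: [-0.6, 0.0, -2.2]
grip_width: 0.185
finger_force: 59.1
```

Run:
```python
from h import *
s=arm.read_state();print(s['ee_pos'],s['tool_rot'],s['wrist_force'],s['grip_width'])
im,d=grab_frame('side'); u,v=pix('side',[.51,-.206,.15]).round().astype(int); print(u,v)
cv2.imwrite('pics/e.png',cv2.resize(im[v-40:v+40,u-40:u+40],None,fx=6,fy=6))
```

```text
[ 0.51154443 -0.20589685  0.1611748 ] [8.63468541e-04 7.09884708e-01 7.04317296e-01 3.20862392e-04] [-0.55274534  0.00846881 -2.1577132 ] 0.18468468794819773
314 226
```

View pics/e.png

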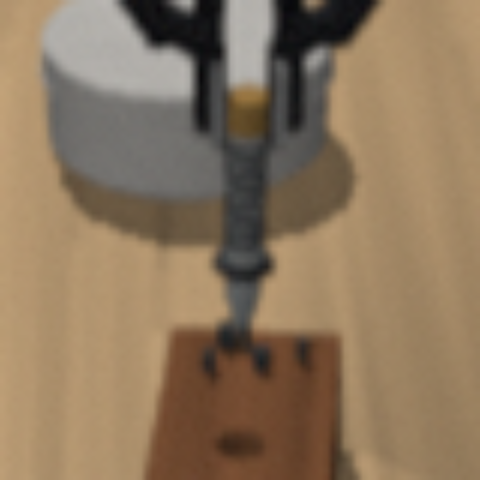

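Run:
```python
from h import *
o=np.array([274,186])
for nm,z in(('TCP',.1612),('captop',.2167),('capbot',.2007),('collar',.141),('nose',.1127),('tip12',.1007),('tip24',.0887)):
    print(nm,((pix('side',[.5115,-.2059,z])-o)*6+3).round())
print('hole',((pix('side',[.5115,-.2059,.055])-o)*6+3).round())
```

```text
TCP [244. 221.]
captop [245.  95.]
capbot [245. 132.]
collar [244. 265.]
nose [243. 326.]
tip12 [243. 351.]
tip24 [243. 377.]
hole [242. 446.]
```

Run:
```python
from h import *
im,d=grab_frame('side'); u,v=315,205
cv2.imwrite('pics/f.png',cv2.resize(im[v-40:v+20,u-40:u+40],None,fx=10,fy=10,interpolation=cv2.INTER_NEAREST))
W=cloud('side',d)
for r in range(v-20,v+28,2): print(r,[tuple((W[r,c]*1000).round().astype(int)) for c in range(308,325,2)])
```

```text
185 [(np.int64(496), np.int64(-219), np.int64(265)), (np.int64(501), np.int64(-220), np.int64(265)), (np.int64(522), np.int64(208), np.int64(64)), (np.int64(529), np.int64(210), np.int64(63)), (np.int64(535), np.int64(208), np.int64(63)), (np.int64(542), np.int64(213), np.int64(61)), (np.int64(523), np.int64(-221), np.int64(265)), (np.int64(527), np.int64(-223), np.int64(266)), (np.int64(532), np.int64(-223), np.int64(266))]
187 [(np.int64(496), np.int64(-223), np.int64(262)), (np.int64(501), np.int64(-221), np.int64(260)), (np.int64(522), np.int64(199), np.int64(61)), (np.int64(528), np.int64(195), np.int64(63)), (np.int64(535), np.int64(190), np.int64(65)), (np.int64(541), np.int64(198), np.int64(61)), (np.int64(523), np.int64(-222), np.int64(260)), (np.int64(527), np.int64(-221), np.int64(260)), (np.int64(532), np.int64(-221), np.int64(260))]
189 [(np.int64(496), np.int64(-216), np.int64(253)), (np.int64(501), np.int64(-218), np.int64(254)), (np.int64(521), np.int64(178), np.int64(63)), (np.int64(528), np.int64(175), np.int64(65)), (np.int64(534), np.int64(179), np.int64(63)), (np
[... 8418 characters left out ...]
), (np.int64(511), np.int64(-211), np.int64(146)), (np.int64(516), np.int64(-209), np.int64(145)), (np.int64(521), np.int64(-205), np.int64(142)), (np.int64(540), np.int64(37), np.int64(-1)), (np.int64(546), np.int64(33), np.int64(1)), (np.int64(552), np.int64(35), np.int64(0))]
231 [(np.int64(504), np.int64(24), np.int64(0)), (np.int64(501), np.int64(-210), np.int64(140)), (np.int64(506), np.int64(-214), np.int64(143)), (np.int64(511), np.int64(-216), np.int64(144)), (np.int64(516), np.int64(-213), np.int64(141)), (np.int64(520), np.int64(-211), np.int64(140)), (np.int64(539), np.int64(24), np.int64(0)), (np.int64(545), np.int64(24), np.int64(0)), (np.int64(551), np.int64(22), np.int64(1))]
```

View pics/f.png

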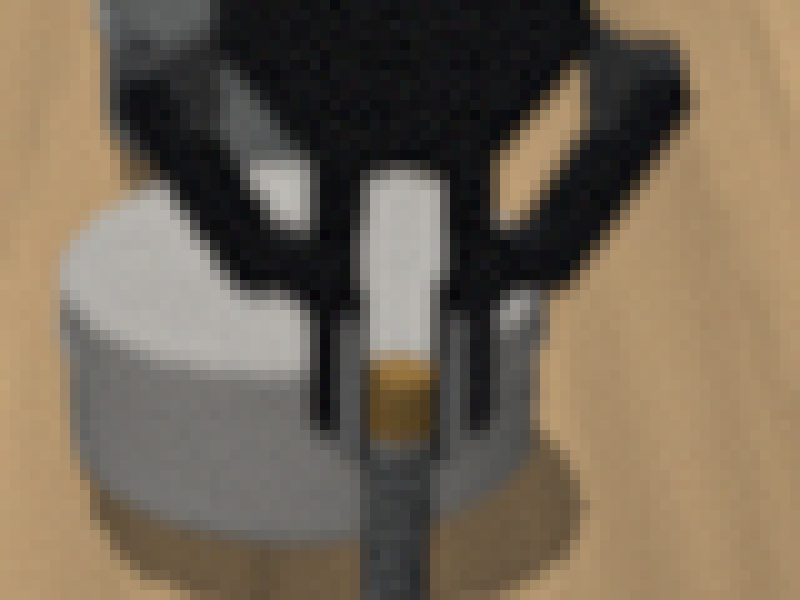

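The finger ends show at about z 0.199 (picture rows around 440/10), although ee_pos reads 0.161. So the fingers hold only the brass cap, about 37 mm too high. I'll put the punch back and regrip lower.

>>> jog_arm(moves=[{"hand": 1, "xyz": [0, 0, -0.06], "rotation": [0, 0, 0]}, {"hand": 1, "xyz": [0, 0, -0.1], "rotation": [0, 0, 0]}, {"hand": 1, "xyz": [0, 0, -0.138], "rotation": [0, 0, 0]}, {"hand": 1, "xyz": [0, 0, -0.138], "rotation": [0, 0, 0]}, {"hand": 1, "xyz": [0, 0, -0.138], "rotation": [0, 0, 0]}])

```text
time_s: 4.4
ee_pos: [0.5102, -0.2054, 0.0764]
tool_rot: [-0.001, 0.71, 0.704, -0.0]
wrist_force: [-0.3, -0.6, -1.8]
grip_width: 0.183
finger_force: 67.3
```

>>> jog_arm(moves=[{"hand": -1, "xyz": [0, 0, 0], "rotation": [0, 0, 0]}, {"hand": -1, "xyz": [0, 0, 0], "rotation": [0, 0, 0]}, {"hand": -1, "xyz": [0, 0, 0], "rotation": [0, 0, 0]}, {"hand": -1, "xyz": [0, 0, 0], "rotation": [0, 0, 0]}, {"hand": -1, "xyz": [0, 0, 0], "rotation": [0, 0, 0]}, {"hand": -1, "xyz": [0, 0, 0], "rotation": [0, 0, 0]}])

```text
time_s: 5.0
ee_pos: [0.5112, -0.2058, 0.0777]
tool_rot: [0.0, 0.71, 0.704, 0.0]
wrist_force: [0.3, -0.1, -0.3]
grip_width: 0.997
finger_force: 0.0
```

Run:
```python
from h import *
s=arm.read_state();print(s['ee_pos'],s['tool_rot'],s['wrist_force'],s['grip_width'])
im,d=grab_frame('side'); u,v=315,225
cv2.imwrite('pics/g.png',cv2.resize(im[v-40:v+40,u-40:u+40],None,fx=7,fy=7,interpolation=cv2.INTER_NEAREST))
W=cloud('side',d); m=(abs(W[...,1]+.215)<.02)&(abs(W[...,0]-.511)<.075)&(W[...,2]>.06)
for lo in np.arange(.44,.59,.01):
    k=m&(W[...,0]>=lo)&(W[...,0]<lo+.01)
    if k.any(): print(lo.round(2),W[k][:,2].min().round(3),W[k][:,2].max().round(3))
```

```text
[ 0.51120059 -0.20582434  0.07773495] [1.16950624e-04 7.09944882e-01 7.04257231e-01 5.48801803e-05] [ 0.27426962 -0.05196866 -0.3311499 ] 0.9972151789218597
0.44 0.174 0.629
0.45 0.137 0.609
0.46 0.13 0.419
0.47 0.175 0.42
0.48 0.186 0.356
0.49 0.189 0.295
0.5 0.06 0.291
0.51 0.06 0.538
0.52 0.061 0.538
0.53 0.191 0.536
0.54 0.178 0.532
0.55 0.13 0.526
0.56 0.131 0.518
0.57 0.169 0.499
0.58 0.173 0.221
```

View pics/g.png

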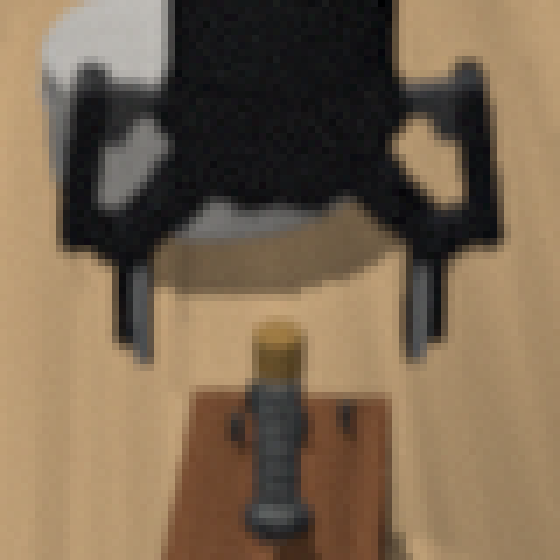

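The open finger ends are at z≈0.129, at cap height, and the punch is seated with its collar at (280,515). I'll go 38 mm lower and regrip.

>>> jog_arm(moves=[{"hand": -1, "xyz": [0.001, 0, -0.03], "rotation": [0, 0, 0]}, {"hand": -1, "xyz": [0.001, 0, -0.063], "rotation": [0, 0, 0]}, {"hand": -1, "xyz": [0.001, 0, -0.063], "rotation": [0, 0, 0]}])

```text
time_s: 5.35
ee_pos: [0.5103, -0.2051, 0.038]
tool_rot: [-0.002, 0.71, 0.704, -0.001]
wrist_force: [-0.2, -0.9, -0.8]
grip_width: 1.0
finger_force: 0.0
```

>>> jog_arm(moves=[{"hand": 1, "xyz": [0, 0, 0], "rotation": [0, 0, 0]}, {"hand": 1, "xyz": [0, 0, 0], "rotation": [0, 0, 0]}, {"hand": 1, "xyz": [0, 0, 0], "rotation": [0, 0, 0]}, {"hand": 1, "xyz": [0, 0, 0], "rotation": [0, 0, 0]}, {"hand": 1, "xyz": [0, 0, 0], "rotation": [0, 0, 0]}, {"hand": 1, "xyz": [0, 0, 0], "rotation": [0, 0, 0]}, {"hand": 1, "xyz": [0, 0, 0], "rotation": [0, 0, 0]}, {"hand": 1, "xyz": [0, 0, 0], "rotation": [0, 0, 0]}])

```text
time_s: 6.15
ee_pos: [0.5119, -0.2059, 0.0403]
tool_rot: [0.0, 0.71, 0.704, 0.0]
wrist_force: [-1.9, -0.1, 7.5]
grip_width: 0.168
finger_force: 58.2
```

>>> jog_arm(moves=[{"hand": 1, "xyz": [0, 0, 0.03], "rotation": [0, 0, 0]}, {"hand": 1, "xyz": [0, 0, 0.08], "rotation": [0, 0, 0]}, {"hand": 1, "xyz": [0, 0, 0.14], "rotation": [0, 0, 0]}, {"hand": 1, "xyz": [0, 0, 0.14], "rotation": [0, 0, 0]}, {"hand": 1, "xyz": [0, 0, 0.14], "rotation": [0, 0, 0]}, {"hand": 1, "xyz": [0, 0, 0.14], "rotation": [0, 0, 0]}])

```text
time_s: 6.75
ee_pos: [0.5111, -0.2055, 0.123]
tool_rot: [-0.001, 0.71, 0.704, -0.0]
wrist_force: [-0.4, -0.1, -1.6]
grip_width: 0.172
finger_force: 58.6
```

Run:
```python
from h import *
s=arm.read_state();print(s['ee_pos'],s['tool_rot'],s['wrist_force'],s['grip_width'])
im,d=grab_frame('side'); u,v=315,225; np.save('lift.npy',d); cv2.imwrite('pics/lift.png',im)
cv2.imwrite('pics/i.png',cv2.resize(im[v-40:v+40,u-40:u+40],None,fx=7,fy=7,interpolation=cv2.INTER_NEAREST))
```

```text
[ 0.51107859 -0.20547382  0.12298105] [-6.00384895e-04  7.09903404e-01  7.04298760e-01 -2.31217887e-04] [-0.4181059  -0.14900532 -1.63224307] 0.172138053384522
```

View pics/i.png

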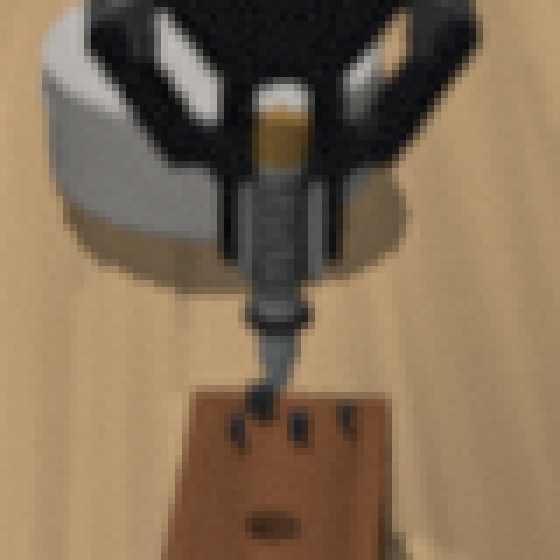

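The punch is now held mid-barrel and upright, with the collar at (280,315). Next I'll carry it over the cross.

>>> jog_arm(moves=[{"hand": 1, "xyz": [-0.008, 0.572, 0], "rotation": [0, 0, 0]}, {"hand": 1, "xyz": [-0.008, 0.572, 0], "rotation": [0, 0, 0]}, {"hand": 1, "xyz": [-0.008, 0.572, 0], "rotation": [0, 0, 0]}, {"hand": 1, "xyz": [-0.008, 0.572, 0], "rotation": [0, 0, 0]}, {"hand": 1, "xyz": [-0.008, 0.572, 0], "rotation": [0, 0, 0]}, {"hand": 1, "xyz": [-0.008, 0.572, 0], "rotation": [0, 0, 0]}, {"hand": 1, "xyz": [-0.008, 0.572, 0], "rotation": [0, 0, 0]}, {"hand": 1, "xyz": [-0.008, 0.572, 0], "rotation": [0, 0, 0]}])

```text
time_s: 7.6
ee_pos: [0.5061, 0.1419, 0.1228]
tool_rot: [-0.001, 0.708, 0.706, -0.0]
wrist_force: [0.3, -1.0, -2.2]
grip_width: 0.173
finger_force: 58.5
```

>>> jog_arm(moves=[{"hand": 1, "xyz": [0, 0, 0], "rotation": [0, 0, 0]}, {"hand": 1, "xyz": [0, 0, 0], "rotation": [0, 0, 0]}, {"hand": 1, "xyz": [0, 0, 0], "rotation": [0, 0, 0]}])

```text
time_s: 7.9
ee_pos: [0.5068, 0.1363, 0.1234]
tool_rot: [-0.0, 0.71, 0.704, -0.0]
wrist_force: [0.5, -0.5, -2.0]
grip_width: 0.17
finger_force: 58.5
```

Run:
```python
from h import *
s=arm.read_state();print(s['ee_pos'],s['tool_rot'],s['wrist_force'],s['grip_width'])
a=[]
for n in('side','top'):
    im,d=grab_frame(n); u,v=pix(n,[.5066,.1383,.08]).round().astype(int); cv2.imwrite(f'pics/{n}_x.png',im); np.save(n+'_x.npy',d)
    print(n,u,v,pix(n,[.5066,.1383,.062]),'cap',pix(n,[.5066,.1383,.216]),'collar',pix(n,[.5066,.1383,.140]),'nose',pix(n,[.5066,.1383,.112]))
    a.append(cv2.resize(im[v-25:v+25,u-25:u+25],None,fx=8,fy=8,interpolation=cv2.INTER_NEAREST))
cv2.imwrite('pics/j.png',np.hstack(a))
```

```text
[0.50675046 0.13627638 0.1234159 ] [-1.91945341e-04  7.10433879e-01  7.03763824e-01 -3.82760396e-04] [ 0.45374882 -0.52137155 -1.99133615] 0.16958230516593806
side 308 190 [307.73639022 195.06362024] cap [307.78798489 148.25802084] collar [307.76186475 171.95366797] nose [307.75256999 180.38567773]
top 271 206 [271.99690662 206.97684944] cap [262.14059747 201.78794848] collar [267.37903223 204.54574744] nose [269.11629892 205.46033978]
```

View pics/j.png

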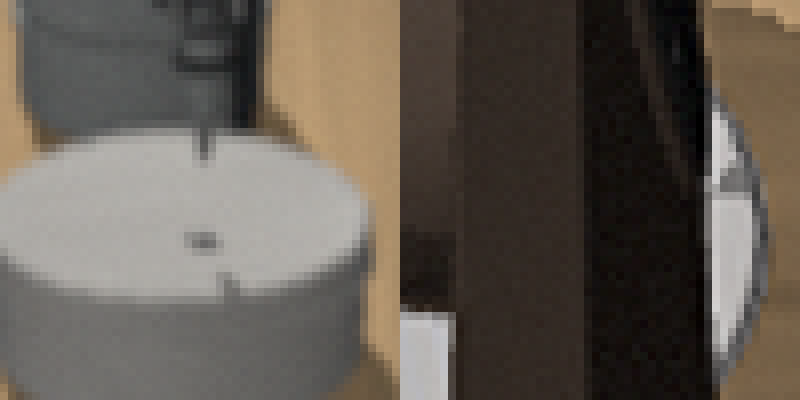

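The side view shows the point at (204,157) in the left crop, in line with the cross at (203,240). The top view is hidden by the arm. I'll let the arm settle, then check y by depth.

>>> jog_arm(moves=[{"hand": 1, "xyz": [0, 0, -0.02], "rotation": [0, 0, 0]}, {"hand": 1, "xyz": [0, 0, -0.03], "rotation": [0, 0, 0]}, {"hand": 1, "xyz": [0, 0, -0.03], "rotation": [0, 0, 0]}, {"hand": 1, "xyz": [0, 0, -0.03], "rotation": [0, 0, 0]}, {"hand": 1, "xyz": [0, 0, -0.03], "rotation": [0, 0, 0]}, {"hand": 1, "xyz": [0, 0, -0.03], "rotation": [0, 0, 0]}])

```text
time_s: 8.6
ee_pos: [0.5071, 0.1375, 0.106]
tool_rot: [0.0, 0.71, 0.704, 0.0]
wrist_force: [-0.2, 0.1, -2.0]
grip_width: 0.172
finger_force: 58.5
```

Run:
```python
from h import *
s=arm.read_state();print(s['ee_pos'],s['tool_rot'],s['wrist_force'],s['grip_width'])
def bar(d,P,z0,z1):
    W=cloud('side',d); m=(abs(W[...,0]-P[0])<.0055)&(abs(W[...,1]-P[1])<.03)&(W[...,2]>z0)&(W[...,2]<z1)
    return m.sum(),W[m].mean(0).round(4),W[m].std(0).round(4)
d=np.load('lift.npy'); print('lift',bar(d,[.511,-.206],.146,.195))
im,d=grab_frame('side'); dz=s['ee_pos'][2]-.123; print('now',bar(d,[.507,.138],.146+dz,.195+dz))
W=cloud('side',d); w=W[193:198,304:313]; print('cross depth',w.reshape(-1,3).mean(0).round(4), 'exp', ray_at_z('side',308,195,.062))
cv2.imwrite('pics/k.png',im)
g=cv2.cvtColor(im,cv2.COLOR_BGR2GRAY); print(g[176:200,302:315])
```

```text
[0.5071106  0.13748098 0.10600569] [1.03888972e-04 7.09911428e-01 7.04290936e-01 1.76697490e-04] [-0.19665906  0.0910266  -1.98347899] 0.17237704861014003
lift (np.int64(88), array([ 0.5107, -0.2098,  0.1712]), array([0.0033, 0.002 , 0.0139]))
now (np.int64(44), array([0.5071, 0.1326, 0.154 ]), array([0.0024, 0.0028, 0.0142]))
cross depth [0.5074 0.1375 0.0627] exp [0.5074308  0.13872166 0.062     ]
[[ 83  83  72  61  74  87  82  77  71  51  36  24  28]
 [ 85  82  70  48  53  60  65  60  52  35  28  26  33]
 [ 87  82  71  54  45  42  44  43  37  29  26  20  37]
 [ 81  82  78  71  66  63  64  60  50  47  33  23  39]
 [ 95  94  94  92  86  85  86  77  68  62  40  28  38]
 [138 139 141 138 116  94  86  80  82  99  92  82  81]
 [170 169 173 167 137  97  84  81 107 149 153 150 146]
 [178 178 179 178 158 106  79  85 134 172 176 176 172]
 [177 177 179 181 169 118  79  91 146 173 177 174 176]
 [177 177 175 178 173 132  82  99 157 179 175 172 171]
 [175 176 175 178 176 153  84 102 165 177 173 173 171]
 [174 176 175 177 177 163  89 108 168 176 174 173 175]
 [175 176 176 177 179 164  92 120 169 178 172 175 173]
 [175 178 175 176 177 164 113 135 169 176 175 173 174]
 [174 175 174 174 175 170 153 161 171 175 173 174 174]
 [172 174 173 173 174 173 171 171 174 174 171 173 175]
 [172 171 172 172 173 173 173 173 173 173 172 172 173]
 [170 172 171 171 166 168 167 168 174 175 173 174 172]
 [172 173 173 167 145 136 127 132 164 174 174 175 173]
 [173 172 173 170 149 122 105 116 150 170 173 175 174]
 [171 173 172 175 165 154 147 142 156 173 175 174 175]
 [170 170 170 172 172 174 164 138 137 165 175 175 173]
 [173 172 172 169 172 175 167 125 108 135 163 168 173]
 [170 172 172 171 170 173 171 142 105 104 128 141 164]]
```

>>> jog_arm(moves=[{"hand": 1, "xyz": [-0.0013, 0, -0.01], "rotation": [0, 0, 0]}, {"hand": 1, "xyz": [-0.0013, 0, -0.02], "rotation": [0, 0, 0]}, {"hand": 1, "xyz": [-0.0013, 0, -0.02], "rotation": [0, 0, 0]}, {"hand": 1, "xyz": [-0.0013, 0, -0.02], "rotation": [0, 0, 0]}, {"hand": 1, "xyz": [-0.0013, 0, -0.02], "rotation": [0, 0, 0]}])

```text
time_s: 9.15
ee_pos: [0.5062, 0.1374, 0.0938]
tool_rot: [0.0, 0.71, 0.704, 0.0]
wrist_force: [0.2, 0.8, -1.8]
grip_width: 0.169
finger_force: 58.5
```

Run:
```python
from h import *
s=arm.read_state();print(s['ee_pos'],s['wrist_force'])
im,d=grab_frame('side'); cv2.imwrite('pics/k2.png',im)
g=cv2.cvtColor(im,cv2.COLOR_BGR2GRAY); print(g[181:201,302:316])
```

```text
[0.50620426 0.13743727 0.09382222] [ 0.24336299  0.82587992 -1.81777967]
[[140 136 111  71  54  58  60  53  39  52  78  82  82  89]
 [171 171 158 126  70  44  42  37  55 106 144 154 148 140]
 [179 180 179 161 102  73  72  66  94 153 174 177 174 168]
 [178 179 182 170 113  86  84  79 108 169 180 176 174 174]
 [179 178 181 168 116  89  83  80 115 168 177 174 173 174]
 [176 177 179 171 125  91  78  89 135 171 176 173 173 172]
 [175 177 177 171 136  92  76 100 156 177 175 173 174 173]
 [175 177 177 177 158 103  77 113 169 179 176 175 174 175]
 [174 175 179 179 170 119  77 130 172 175 175 173 174 175]
 [174 175 174 176 171 128  83 135 172 177 176 176 174 177]
 [174 175 174 174 171 134  81 130 169 173 174 172 171 172]
 [172 171 172 174 174 150 101 135 169 175 173 173 175 175]
 [172 172 173 174 169 158 128 151 172 178 174 176 173 175]
 [172 172 172 168 148 136 115 130 166 175 176 175 174 176]
 [173 172 173 169 150 122 100 107 149 172 175 174 174 175]
 [172 173 171 172 167 155 140 116 149 167 175 176 177 177]
 [171 170 172 176 174 173 157 121 126 142 162 171 174 175]
 [172 172 172 172 176 172 137 106 101 111 128 142 161 169]
 [171 172 172 172 172 161 115  97  99  98 101 107 128 142]
 [172 173 171 172 169 143 105  96 101 102  99 100 102 120]]
```

>>> jog_arm(moves=[{"hand": 1, "xyz": [0, 0, -0.003], "rotation": [0, 0, 0]}, {"hand": 1, "xyz": [0, 0, -0.005], "rotation": [0, 0, 0]}, {"hand": 1, "xyz": [0, 0, -0.005], "rotation": [0, 0, 0]}, {"hand": 1, "xyz": [0, 0, -0.005], "rotation": [0, 0, 0]}])

```text
time_s: 9.6
ee_pos: [0.5061, 0.1374, 0.0908]
tool_rot: [-0.0, 0.71, 0.704, -0.0]
wrist_force: [-0.6, -0.5, -2.2]
grip_width: 0.173
finger_force: 58.5
```

>>> jog_arm(moves=[{"hand": 1, "xyz": [0, 0, -0.0017], "rotation": [0, 0, 0]}, {"hand": 1, "xyz": [0, 0, -0.0017], "rotation": [0, 0, 0]}, {"hand": 1, "xyz": [0, 0, -0.0017], "rotation": [0, 0, 0]}])

```text
time_s: 9.9
ee_pos: [0.5061, 0.1374, 0.0898]
tool_rot: [-0.0, 0.71, 0.704, -0.0]
wrist_force: [-0.9, 0.4, -1.5]
grip_width: 0.175
finger_force: 58.5
```

>>> jog_arm(moves=[{"hand": 1, "xyz": [0, 0, -0.0017], "rotation": [0, 0, 0]}, {"hand": 1, "xyz": [0, 0, -0.0017], "rotation": [0, 0, 0]}, {"hand": 1, "xyz": [0, 0, -0.0017], "rotation": [0, 0, 0]}])

```text
time_s: 10.2
ee_pos: [0.5061, 0.1374, 0.0887]
tool_rot: [-0.0, 0.71, 0.704, -0.0]
wrist_force: [0.3, 0.2, -1.7]
grip_width: 0.169
finger_force: 58.5
```

>>> jog_arm(moves=[{"hand": 1, "xyz": [0, 0, -0.0017], "rotation": [0, 0, 0]}, {"hand": 1, "xyz": [0, 0, -0.0017], "rotation": [0, 0, 0]}, {"hand": 1, "xyz": [0, 0, -0.0017], "rotation": [0, 0, 0]}])

```text
time_s: 10.5
ee_pos: [0.5063, 0.1374, 0.0879]
tool_rot: [0.0, 0.71, 0.704, 0.0]
wrist_force: [-0.3, -0.1, 0.7]
grip_width: 0.169
finger_force: 58.7
```

>>> jog_arm(moves=[{"hand": 1, "xyz": [0, 0, -0.0017], "rotation": [0, 0, 0]}, {"hand": 1, "xyz": [0, 0, -0.0017], "rotation": [0, 0, 0]}, {"hand": 1, "xyz": [0, 0, -0.0017], "rotation": [0, 0, 0]}])

```text
time_s: 10.8
ee_pos: [0.5063, 0.1374, 0.0869]
tool_rot: [0.0, 0.71, 0.704, 0.0]
wrist_force: [0.1, -0.9, 4.2]
grip_width: 0.172
finger_force: 58.8
```

>>> jog_arm(moves=[{"hand": 1, "xyz": [0, 0, -0.0017], "rotation": [0, 0, 0]}, {"hand": 1, "xyz": [0, 0, -0.0017], "rotation": [0, 0, 0]}, {"hand": 1, "xyz": [0, 0, -0.0017], "rotation": [0, 0, 0]}])

```text
time_s: 11.1
ee_pos: [0.5064, 0.1375, 0.0859]
tool_rot: [0.0, 0.71, 0.704, 0.0]
wrist_force: [-0.1, 0.0, 6.1]
grip_width: 0.168
finger_force: 58.9
```

Run:
```python
from h import *
im,d=grab_frame('side'); g=cv2.cvtColor(im,cv2.COLOR_BGR2GRAY); print(g[184:202,302:316])
cv2.imwrite('pics/l.png',cv2.resize(im[175:215,283:333],None,fx=14,fy=14,interpolation=cv2.INTER_CUBIC))
```

```text
[[179 178 155  98  49  42  47  36  53 108 153 174 176 177]
 [179 176 175 147  87  64  61  55  88 149 174 176 174 171]
 [177 177 180 167 107  83  79  74 110 167 177 175 174 172]
 [175 176 181 170 115  90  80  80 117 168 178 176 174 173]
 [176 175 179 171 126  91  82  89 133 172 177 176 173 175]
 [176 176 179 173 136  94  76  91 145 175 177 174 175 175]
 [174 175 176 176 156 108  77 105 157 177 177 172 174 174]
 [173 172 175 177 168 122  83 117 168 176 173 174 173 172]
 [175 174 172 175 172 131  81 125 171 176 176 172 174 174]
 [171 172 172 174 167 132  81 123 173 177 176 174 176 176]
 [173 173 175 168 146 118  72 113 165 177 175 173 177 174]
 [172 172 173 171 153 118  69  96 147 172 174 175 173 175]
 [172 173 172 173 171 147  99  91 124 164 178 177 178 176]
 [172 171 171 175 176 166 116  97 107 138 165 169 172 175]
 [175 171 174 172 173 161 114  99  98 110 128 134 141 164]
 [172 172 173 172 170 142 108  96  97 100 102 104 107 138]
 [173 173 173 173 170 150 109  99 100 103 101  98  98 111]
 [166 165 162 164 163 152 117 104 105 107 107 107 108 104]]
```

View pics/l.png

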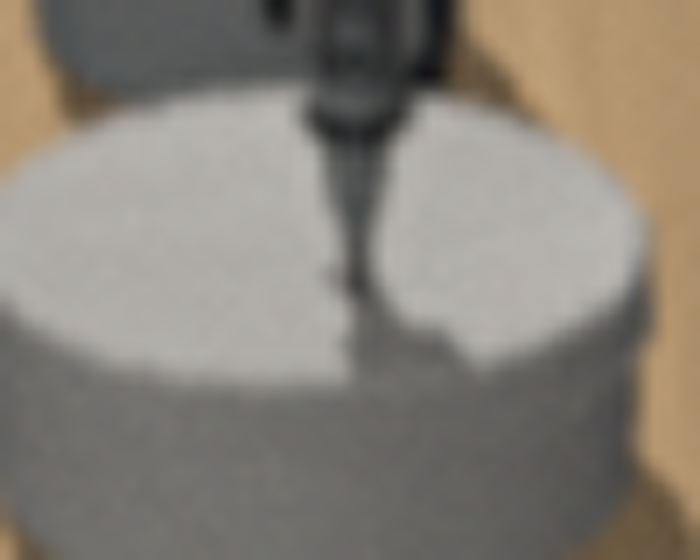

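The point stands on the cross at about (355,275) in the crop. I'll press on.

>>> jog_arm(moves=[{"hand": 1, "xyz": [0, 0, -0.0017], "rotation": [0, 0, 0]}, {"hand": 1, "xyz": [0, 0, -0.0034], "rotation": [0, 0, 0]}, {"hand": 1, "xyz": [0, 0, -0.005], "rotation": [0, 0, 0]}, {"hand": 1, "xyz": [0, 0, -0.005], "rotation": [0, 0, 0]}, {"hand": 1, "xyz": [0, 0, -0.005], "rotation": [0, 0, 0]}])

```text
time_s: 11.65
ee_pos: [0.5066, 0.1375, 0.0831]
tool_rot: [0.0, 0.71, 0.704, 0.0]
wrist_force: [0.7, 0.1, 8.8]
grip_width: 0.175
finger_force: 59.3
```

>>> jog_arm(moves=[{"hand": 1, "xyz": [0, 0, -0.001], "rotation": [0, 0, 0]}, {"hand": 1, "xyz": [0, 0, -0.001], "rotation": [0, 0, 0]}, {"hand": 1, "xyz": [0, 0, -0.001], "rotation": [0, 0, 0]}])

```text
time_s: 11.95
ee_pos: [0.5067, 0.1375, 0.0825]
tool_rot: [0.0, 0.71, 0.704, 0.0]
wrist_force: [-0.2, -0.5, 9.9]
grip_width: 0.171
finger_force: 59.3
```

>>> jog_arm(moves=[{"hand": 1, "xyz": [0, 0, -0.001], "rotation": [0, 0, 0]}, {"hand": 1, "xyz": [0, 0, -0.001], "rotation": [0, 0, 0]}, {"hand": 1, "xyz": [0, 0, -0.001], "rotation": [0, 0, 0]}])

```text
time_s: 12.25
ee_pos: [0.5068, 0.1375, 0.082]
tool_rot: [0.0, 0.71, 0.704, 0.001]
wrist_force: [-0.3, -0.8, 10.1]
grip_width: 0.171
finger_force: 59.4
```

>>> jog_arm(moves=[{"hand": 1, "xyz": [0, 0, -0.0007], "rotation": [0, 0, 0]}, {"hand": 1, "xyz": [0, 0, -0.0007], "rotation": [0, 0, 0]}])

```text
time_s: 12.45
ee_pos: [0.5068, 0.1375, 0.0816]
tool_rot: [0.0, 0.71, 0.704, 0.001]
wrist_force: [-1.1, -0.6, 11.5]
grip_width: 0.171
finger_force: 59.4
```

>>> jog_arm(moves=[{"hand": 1, "xyz": [0, 0, -0.0006], "rotation": [0, 0, 0]}, {"hand": 1, "xyz": [0, 0, -0.0006], "rotation": [0, 0, 0]}])

```text
time_s: 12.65
ee_pos: [0.5068, 0.1375, 0.0812]
tool_rot: [0.0, 0.71, 0.704, 0.001]
wrist_force: [0.3, -0.5, 12.3]
grip_width: 0.17
finger_force: 59.5
```

>>> jog_arm(moves=[{"hand": 1, "xyz": [0, 0, -0.0005], "rotation": [0, 0, 0]}, {"hand": 1, "xyz": [0, 0, -0.0005], "rotation": [0, 0, 0]}])

```text
time_s: 12.85
ee_pos: [0.5066, 0.1375, 0.0808]
tool_rot: [0.0, 0.71, 0.704, 0.0]
wrist_force: [-0.0, -0.3, 1.9]
grip_width: 0.168
finger_force: 59.1
```

Snapped: the push fell from 14 N to about 4 N. Now I'll lift and go back.

>>> jog_arm(moves=[{"hand": 1, "xyz": [0, 0, 0.02], "rotation": [0, 0, 0]}, {"hand": 1, "xyz": [0, 0, 0.0673], "rotation": [0, 0, 0]}, {"hand": 1, "xyz": [0, 0, 0.0673], "rotation": [0, 0, 0]}, {"hand": 1, "xyz": [0, 0, 0.0673], "rotation": [0, 0, 0]}])

```text
time_s: 13.25
ee_pos: [0.5064, 0.1375, 0.1215]
tool_rot: [0.0, 0.71, 0.704, 0.0]
wrist_force: [0.2, -0.5, -1.9]
grip_width: 0.169
finger_force: 59.0
```

>>> jog_arm(moves=[{"hand": 1, "xyz": [0.0093, -0.572, 0], "rotation": [0, 0, 0]}, {"hand": 1, "xyz": [0.0093, -0.572, 0], "rotation": [0, 0, 0]}, {"hand": 1, "xyz": [0.0093, -0.572, 0], "rotation": [0, 0, 0]}, {"hand": 1, "xyz": [0.0093, -0.572, 0], "rotation": [0, 0, 0]}, {"hand": 1, "xyz": [0.0093, -0.572, 0], "rotation": [0, 0, 0]}, {"hand": 1, "xyz": [0.0093, -0.572, 0], "rotation": [0, 0, 0]}, {"hand": 1, "xyz": [0.0093, -0.572, 0], "rotation": [0, 0, 0]}, {"hand": 1, "xyz": [0.0093, -0.572, 0], "rotation": [0, 0, 0]}])

```text
time_s: 14.05
ee_pos: [0.5115, -0.2106, 0.1201]
tool_rot: [0.0, 0.711, 0.703, -0.0]
wrist_force: [0.0, 0.3, -1.0]
grip_width: 0.171
finger_force: 59.0
```

>>> jog_arm(moves=[{"hand": 1, "xyz": [0, 0, 0], "rotation": [0, 0, 0]}, {"hand": 1, "xyz": [0, 0, 0], "rotation": [0, 0, 0]}, {"hand": 1, "xyz": [0, 0, 0], "rotation": [0, 0, 0]}, {"hand": 1, "xyz": [0, 0, 0], "rotation": [0, 0, 0]}, {"hand": 1, "xyz": [0, 0, 0], "rotation": [0, 0, 0]}])

```text
time_s: 14.55
ee_pos: [0.5119, -0.205, 0.1209]
tool_rot: [0.0, 0.71, 0.705, 0.0]
wrist_force: [-0.2, 0.4, -1.7]
grip_width: 0.168
finger_force: 59.0
```

Run:
```python
from h import *
s=arm.read_state();print(s['ee_pos'],s['wrist_force'])
im,d=grab_frame('side'); a=cv2.imread('pics/lift.png').astype(int)
# sub-pixel shift of the punch between lift image and now
g0=cv2.cvtColor(cv2.imread('pics/lift.png'),cv2.COLOR_BGR2GRAY).astype(np.float32);g1=cv2.cvtColor(im,cv2.COLOR_BGR2GRAY).astype(np.float32)
for r in((195,245,305,325),(222,242,305,322)):
    y0,y1,x0,x1=r; print(cv2.phaseCorrelate(g0[y0:y1,x0:x1].copy(),g1[y0:y1,x0:x1].copy(),cv2.createHanningWindow((x1-x0,y1-y0),cv2.CV_32F)), abs(g0-g1)[y0:y1,x0:x1].mean())
```

```text
[ 0.51185932 -0.20502788  0.1208573 ] [-0.19540663  0.41044413 -1.73553037]
((0.13914083849629755, 0.05811793524429376), 0.962007559299469) 7.387
((0.2601761403466014, 0.6166010898981948), 0.9981290717919667) 7.047059
```

>>> jog_arm(moves=[{"hand": 1, "xyz": [0, 0, -0.03], "rotation": [0, 0, 0]}, {"hand": 1, "xyz": [0, 0, -0.05], "rotation": [0, 0, 0]}, {"hand": 1, "xyz": [0, 0, -0.07], "rotation": [0, 0, 0]}, {"hand": 1, "xyz": [0, 0, -0.09], "rotation": [0, 0, 0]}, {"hand": 1, "xyz": [0, 0, -0.11], "rotation": [0, 0, 0]}, {"hand": 1, "xyz": [0, 0, -0.125], "rotation": [0, 0, 0]}, {"hand": 1, "xyz": [0, 0, -0.125], "rotation": [0, 0, 0]}, {"hand": 1, "xyz": [0, 0, -0.125], "rotation": [0, 0, 0]}])

```text
time_s: 15.4
ee_pos: [0.5117, -0.2058, 0.0457]
tool_rot: [-0.0, 0.71, 0.704, -0.0]
wrist_force: [0.4, 0.2, -1.2]
grip_width: 0.169
finger_force: 59.0
```

>>> jog_arm(moves=[{"hand": 1, "xyz": [0, 0, -0.007], "rotation": [0, 0, 0]}, {"hand": 1, "xyz": [0, 0, -0.007], "rotation": [0, 0, 0]}, {"hand": 1, "xyz": [0, 0, -0.007], "rotation": [0, 0, 0]}])

```text
time_s: 15.7
ee_pos: [0.5118, -0.2059, 0.0418]
tool_rot: [0.0, 0.71, 0.704, 0.0]
wrist_force: [0.3, 0.3, -0.9]
grip_width: 0.171
finger_force: 59.0
```

>>> jog_arm(moves=[{"hand": 1, "xyz": [0, 0, -0.002], "rotation": [0, 0, 0]}, {"hand": 1, "xyz": [0, 0, -0.002], "rotation": [0, 0, 0]}, {"hand": 1, "xyz": [0, 0, -0.002], "rotation": [0, 0, 0]}])

```text
time_s: 16.0
ee_pos: [0.5118, -0.2058, 0.0405]
tool_rot: [0.0, 0.71, 0.704, 0.0]
wrist_force: [0.6, -0.7, -1.3]
grip_width: 0.171
finger_force: 59.0
```

>>> jog_arm(moves=[{"hand": 1, "xyz": [0, 0, -0.001], "rotation": [0, 0, 0]}, {"hand": 1, "xyz": [0, 0, -0.001], "rotation": [0, 0, 0]}, {"hand": 1, "xyz": [0, 0, -0.001], "rotation": [0, 0, 0]}])

```text
time_s: 16.3
ee_pos: [0.5118, -0.2059, 0.0403]
tool_rot: [0.0, 0.71, 0.704, 0.0]
wrist_force: [-2.8, 1.0, 7.9]
grip_width: 0.175
finger_force: 60.4
```

Seated at the original height, with contact felt. I'll release and retreat.

>>> jog_arm(moves=[{"hand": -1, "xyz": [0, 0, 0], "rotation": [0, 0, 0]}, {"hand": -1, "xyz": [0, 0, 0], "rotation": [0, 0, 0]}, {"hand": -1, "xyz": [0, 0, 0], "rotation": [0, 0, 0]}, {"hand": -1, "xyz": [0, 0, 0], "rotation": [0, 0, 0]}, {"hand": -1, "xyz": [0, 0, 0], "rotation": [0, 0, 0]}, {"hand": -1, "xyz": [0, 0, 0], "rotation": [0, 0, 0]}])

```text
time_s: 16.9
ee_pos: [0.5117, -0.2058, 0.0398]
tool_rot: [-0.0, 0.71, 0.704, -0.0]
wrist_force: [0.5, 0.2, -0.4]
grip_width: 1.003
finger_force: 0.0
```

>>> jog_arm(moves=[{"hand": -1, "xyz": [0, 0, 0.05], "rotation": [0, 0, 0]}, {"hand": -1, "xyz": [0, 0, 0.12], "rotation": [0, 0, 0]}, {"hand": -1, "xyz": [0, 0, 0.25], "rotation": [0, 0, 0]}, {"hand": -1, "xyz": [0, 0, 0.25], "rotation": [0, 0, 0]}, {"hand": -1, "xyz": [0, 0, 0.25], "rotation": [0, 0, 0]}, {"hand": -1, "xyz": [0, 0, 0.25], "rotation": [0, 0, 0]}])

```text
time_s: 17.5
ee_pos: [0.5119, -0.2059, 0.1903]
tool_rot: [0.001, 0.71, 0.704, 0.0]
wrist_force: [-0.4, -0.2, -0.7]
grip_width: 1.0
finger_force: 0.0
```

Run:
```python
from h import *
im,d=grab_frame('side'); a=cv2.imread('pics/side0.png')
g0,g1=[cv2.cvtColor(x,cv2.COLOR_BGR2GRAY).astype(np.float32) for x in(a,im)]
for nm,(y0,y1,x0,x1) in dict(punch=(222,270,303,325),box=(190,222,283,330)).items():
    print(nm,cv2.phaseCorrelate(g0[y0:y1,x0:x1].copy(),g1[y0:y1,x0:x1].copy(),cv2.createHanningWindow((x1-x0,y1-y0),cv2.CV_32F)),abs(g0-g1)[y0:y1,x0:x1].mean())
W=cloud('side',d); m=(abs(W[...,0]-.511)<.012)&(abs(W[...,1]+.205)<.015)&(W[...,2]>.06)&(W[...,2]<.15); print(W[m][:,2].max(),arm.read_state()['ee_pos'])
cv2.imwrite('pics/z.png',np.hstack([cv2.resize(x[180:290,270:350],None,fx=5,fy=5) for x in(a,im)]))
```

```text
punch ((0.5734783476277201, -0.7622713852671623), 0.9119162037968636) 4.4526515
box ((0.020816142863747444, -0.04585369777531767), 0.9283964242786169) 4.6336436
0.13580351488184506 [ 0.51133408 -0.20561087  0.18938336]
```

View pics/z.png

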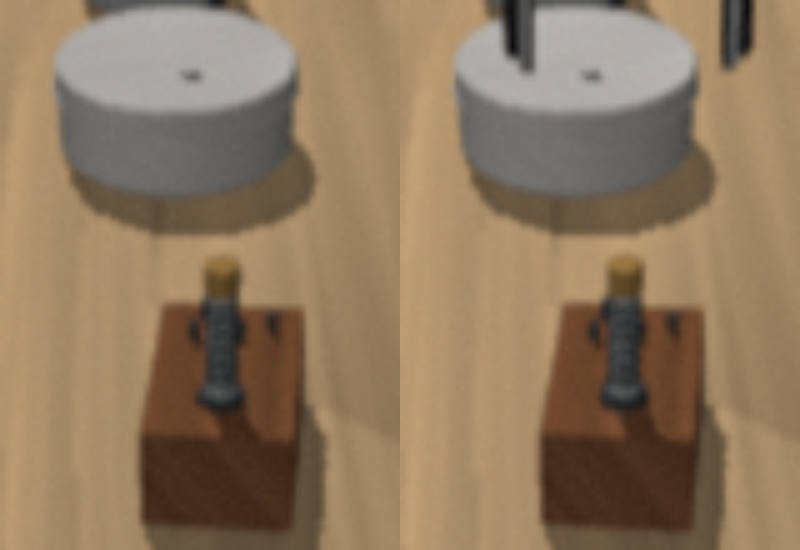

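Run:
```python
from h import *
a=cv2.imread('pics/side0.png'); im,_=grab_frame('side')
for x in(a,im):
    w=np.clip(x[222:245,303:325].astype(float)@[-1,0,1]-45,0,None)  # brass: red-blue
    print(np.round(w[:, 6:17].sum(1)).astype(int)[4:20]); g=cv2.cvtColor(x,cv2.COLOR_BGR2GRAY); print(g[228:268,311:318].mean(1).round().astype(int))
```

```text
[ 37 190 252 248 252 281 329 320 213 124  99 115 101  63  50  43]
[157 157 151 133 121 112  95  77  71  72  73  75  75  60  54  53  52  55
  54  52  56  53  54  56  52  52  54  50  56  66  74  63  41  33  44  55
  58  61  63  56]
[ 45 206 272 268 272 317 351 325 217 142 121 128  97  50  36  28]
[161 162 152 134 124 116  97  81  78  79  79  79  71  59  53  57  55  57
  58  56  59  62  57  59  60  56  55  54  55  71  77  59  40  39  55  63
  67  68  70  61]
```

```bash
python3 -c "
from station import arm; print(arm.close_job())"
```

```text
the job is handed in; nothing more can be done
None
```

The punch snapped once on the pen cross at about 14 N and I lifted off straight away; it is back upright in its hole, resting on its collar as far as the side camera shows, the box has not moved, and the job was handed in at about 17.6 s.

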